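# Hold an extrusion inside the marking housing

## Task

The slot on top of the laser marking housing is closed by a loose dust cover: lift the cover off by its handle and lay it the right way up on the middle of the flat mat. Then take the plain flat-sided bar out of the rack, leaving the round bar and the ribbed bar in place, and pass it straight down through the slot until about half its length is below the rim. Finish while holding it there in the gripper, upright and still, without pressing it hard against the slot.

Things in the scene. Friction and masses are not known exactly. Their poses are not given: they have to be found in the camera images.
- housing: Fixed white guard box 200 (x) x 160 (y) x 110 mm high, clear window in its +x face, blue laser head 70 x 90 x 90 mm high on its -x face. Aluminium collar amid the top, 50 (x) x 72 (y) mm, its top 122 mm above the table. Hollow below the collar to the box floor, 6 mm above the table. Origin: centre of underside; yaw within 0.3 rad
- slot (a point): Centre of the slot's mouth, level with the collar's top (122 mm above the table); axes parallel to the housing's. The slot is 20 mm (housing x) x 42 mm (housing y), goes straight down through the 16 mm deep collar and has a 3 mm, 45 degree chamfer at its mouth. It is hidden under the cover at the start
- cover: Loose sheet-steel cover over the collar, 62 (x) x 84 (y) mm, 14 mm high, its skirt open downward, 3 mm loose all round and reaching 10 mm down over the collar. Black block handle on top, 14 (x) x 44 (y) mm, from 14 to 48 mm above the lower edge. About 120 g. Origin: centre of its lower edge, 112 mm above the table at the start; z up, axes as the housing's
- mat: Fixed thin blue mat on the table where the cover goes, 160 (x) x 140 (y) x 3 mm. Origin: centre of its underside; lies between housing and rack
- rack: Fixed grey plastic rack block, 60 (x) x 210 (y) x 28 mm high, with three pockets in a row along its y axis, 66 mm apart, each 25 (x) x 46 (y) mm with its floor 6 mm above the table. Origin: centre of the underside. Housing and rack stand left and right of the mat, either way round
- flat_bar: The part to use: plain aluminium bar with smooth flat sides, 18 mm thick (x) x 40 mm wide (y) x 110 mm tall, the same both ways round, about 150 g, standing loosely upright in one of the rack's pockets with its foot on the pocket floor. Origin: centre of its foot, z up along the bar; x and y parallel to the rack's at the start
- ribbed_bar: Bystander: aluminium heat-sink bar with five vertical ribs, 22 (x) x 43 (y) x 110 mm tall, in another pocket. Too big for the slot. Origin: centre of its foot
- round_bar: Bystander: round aluminium bar, diameter 22 mm, 110 mm tall, in another pocket. Origin: centre of its foot
Not all that is in view belongs to the job. Of the things shaped like the mat, the blue one is meant.

How it is judged:
On the way, in this order (a step that is already met when the one before it is completed fails the run):
1. the cover lies right way up on the mat, released (horizontal distance between cover and mat below 0.06 m and height (world z) of cover below 0.01 m and angle between cover's own z axis and vertical below 0.12 rad and contact force between cover and the arm below 0.2 N and contact force between cover and the fingers below 0.2 N and linear speed of cover below 0.02 m/s), for 0.2 s.
2. the flat bar is lifted out of the rack in the gripper (height (world z) of flat_bar above 0.06 m and contact force between flat_bar and the fingers above 1 N), for 0.1 s.
At the end, for the whole second after the job is handed in: Flat bar gripped (over 2 N) in the slot: foot 38-72 mm below the rim, within 5 mm of centre, upright to 0.10 rad, still, under 10 N on the housing. Cover released, right way up, within 60 mm of the mat's centre. Other bars within 25 mm of their start (all of step 1 and x of flat_bar in the frame of slot between -0.005 and 0.005 m and y of flat_bar in the frame of slot between -0.005 and 0.005 m and z of flat_bar in the frame of slot between -0.072 and -0.038 m and angle between flat_bar's own z axis and vertical below 0.1 rad and contact force between flat_bar and the fingers above 2 N and contact force between flat_bar and housing below 10 N and linear speed of flat_bar below 0.02 m/s and distance of each of ribbed_bar, round_bar from where it was at the start of the episode below 0.025 m); the arm keeps its last pose, push and grip.
It fails at once if the ribbed or the round bar is taken out of its pocket (height (world z) of any of ribbed_bar, round_bar above 0.026 m).
It also fails if it takes over 72 s, if anything falls off the work surface, if the arm or the gripper's body presses on something with over 40 N, if the wrist force passes 120 N, or if a joint passes its speed limit or range.

## Robot

A 7-joint arm with a two-finger parallel gripper is mounted at the origin on the work surface. World frame = base frame: x ahead of the robot, y to its left, z up, the work surface at z = 0. Lengths are in m, angles in rad, forces in N, time in s.
With the tool pointing down it reaches from about 0.4 to 0.85 m from the base axis. Payload 4.5 kg.
Tool frame: the origin (TCP) lies midway between the tips of the shut fingers; the grasp point (between the pads) lies 19 mm behind it; z points along the fingers, y is the line along which they close (so a half turn about z gives the same grasp; the last joint's range is limited). The gripper opens to 88 mm and grips with 3 to 60 N. Pads are 18 mm wide; open, the fingers measure 123 mm over their backs; the gripper's body (75 mm by 187 mm) begins 45 mm behind the grasp point.
Start: joints at [-1.254, 0.689, -0.195, 1.565, 0.157, 0.902, -0.215], TCP at [0.174, 0.6, 0.239] pointing down, gripper open.
Joint ranges: [-3.01, 3.01], [-0.46, 2.08], [-1.47, 1.51], [0.13, 2.56], [-1, 4.14], [0.04, 2.09], [-2.66, 2.66]. Speed limits (rad/s): [2.57, 2.57, 3.14, 3.14, 3.14, 3.14, 3.14].

## Interface

Orientations are given as a rotation vector (axis times angle).
In Python, from bench import r gives the robot as it stands. The module is installed in compiled form; this text tells all that it offers.
- The arm moves only by the tool play_rows, never from a script. Its argument "deltas" is a list of rows, each an object with "linear": the shift along the tool's x, y, z in m, a list of three; "rotation": the turn, a rotation vector about the tool's x, y, z in rad, a list of three. A call has 1 to 5 rows; each row shifts and turns the commanded pose from where the row before left it, along the tool's axes as they then stand; what a row does not reach is not made up. A row lasts 1/8 s, in which the tool goes at most 62.5 mm and 10.7 degrees, less where a joint would pass 70% of its speed; a pose out of reach is approached as far as the arm can. A call is refused whole if a number of a shift passes 0.0625 or a number of a turn 0.188, either way. A call with a gripper value outside its range is refused whole. "jaw" is the finger opening in m, from 0 to 0.0881, set as the call begins (left out, the last holds). The fingers move at their own pace and stop on an object; "squeeze" is the grip in N (left out, the last holds). Time passes only in rows, so rows that do not move let the fingers close. It gives the time, the measured TCP pose, the force, the opening and the grip force at its end, in the units of the state.
- r.read_state(): the state, without advancing time (a new reading comes with each control period).
- r.capture(name): name is "scene" or "side" or "wrist"; returns the picture (420x560x3 uint8, red, green, blue); there is no depth.
- r.camera_model(name): a dict with "mtx" (3x3 intrinsics, pixels), "dist" ([k1, k2, p1, p2, k3] as OpenCV has them; the pictures are not rectified), "extrinsics" (4x4, takes a point from camera to world coordinates). Camera axes: x right, y up, looking along -z (the intrinsics and any distortion apply to the point x, -y, -z); pixel columns grow to the right and rows downward; lengths in m; the calibration is good to about 2 mm. A picture is of the moment at which its call begins: read the wrist's pose just before it. camera_model takes no time and is no camera call; for the wrist camera it gives the pose at the moment of the call.
- r.close_job(): hands the job in; it is judged then, once.
Trained networks look in the newest picture that a camera, given by its name, has taken for a name from the list of things; names that differ only in an ending like _2 or _b are one class to them, and where a whole thing is asked for, a point or a joint stands for the part that bears it (a point fixed in the world has none). Each returns a list of dicts, best first, with "score" (0 to 1); they miss things now and then, are a little off and sometimes report something else, mostly with a low value. They report only what shows in the picture. A call takes as long as a camera call. They do not tell look-alikes from the thing itself.
- r.masks_of(camera, target): "mask" (420x560 bool, what is visible of it) and "pixel" ([column, row] in pixels, amid what is visible of it).
The state is a dict: "time": time; "qpos": joint angles; "joint_velocities": joint speeds; "effort": joint torques, N m; "ee_pos": TCP position; "eef_rot": TCP orientation; "force": force on the tool from outside, world axes, zero at the start; "torque": the same for the moment, N m; "finger_gap": opening from 0.0 (shut) to 1.0 (fully open); "finger_force": force on a finger pad.
Only numpy, scipy, OpenCV 4.12 (cv2) and the standard library are available. Lean on these libraries where they do the work, as an engineer would, in place of code of your own. Each camera call takes 0.05 s, during which the arm holds its last target. There are 200 camera calls.

## Working session

There is one attempt and no reset: what is moved stays moved. The work goes in short steps, Python scripts to look and compute and a tool call to move; the robot and the scene stay as the last step left them, time stands still between calls to the robot, and variables do not carry over. Pictures are saved under pics/ and viewed, at most 10 in all, crops included, and the job is handed in when it is done.

Besides the shell and the picture viewer there is one more tool, called after "Call:" in YAML: its name, and indented under it one key for each argument. play_rows: Moves the arm, as the interface text tells. Its arguments: {"type":"object","properties":{"deltas":{"type":"array","items":{"type":"object","properties":{"linear":{"type":"array","items":{"type":"number"}},"rotation":{"type":"array","items":{"type":"number"}}}}},"jaw":{"type":"number"},"squeeze":{"type":"number"}},"required":["deltas"]}

```bash
mkdir -p pics; cat > h.py <<'E'
import numpy as np, cv2
from bench import r
from scipy.spatial.transform import Rotation as R
def save(n,im): cv2.imwrite('pics/'+n,im[...,::-1])
def ray(cam,px,m=None):
    m=m or r.camera_model(cam); K=np.array(m['mtx']);d=np.array(m['dist']);E=np.array(m['extrinsics'])
    u=cv2.undistortPoints(np.array(px,float).reshape(-1,1,2),K,d).reshape(-1,2)
    D=np.c_[u[:,0],-u[:,1],-np.ones(len(u))]@E[:3,:3].T
    return E[:3,3],D
def onz(cam,px,z,m=None):
    o,D=ray(cam,px,m); return o+D*((z-o[2])/D[:,2])[:,None]
def proj(cam,P,m=None):
    m=m or r.camera_model(cam); E=np.array(m['extrinsics'])
    c=(np.atleast_2d(P)-E[:3,3])@E[:3,:3]; c=c*[1,-1,-1]
    return cv2.projectPoints(c,np.zeros(3),np.zeros(3),np.array(m['mtx']),np.array(m['dist']))[0].reshape(-1,2)
E
python3 - <<'E'
from h import *
s=r.read_state();print(s['ee_pos'],s['eef_rot'],s['time'],s['force'])
print(R.from_rotvec(s['eef_rot']).as_matrix().round(3))
a=r.capture('scene');b=r.capture('side');
save('scene.png',a);save('side.png',b)
for c in('scene','side'):
  E=np.array(r.camera_model(c)['extrinsics']);print(c,E[:3,3],-E[:3,2],r.camera_model(c)['mtx'][0])
  for t in('housing','cover','mat','rack','flat_bar','ribbed_bar','round_bar'):
    print(c,t,[(round(x['score'],2),np.round(x['pixel']),int(x['mask'].sum())) for x in r.masks_of(c,t)])
E
```

```text
[0.17429553 0.5995532  0.23790922] [-4.42640858e-01 -3.11015639e+00  2.86540801e-03] 0.0 [-0.08490086 -0.10207158 -0.40694369]
[[-0.96   0.279 -0.   ]
 [ 0.279  0.96  -0.002]
 [-0.    -0.002 -1.   ]]
scene [ 0.95873704 -0.77215021  0.77104338] [-0.46803131  0.67880167 -0.56584007] [411.91495963   0.         286.77266156]
scene housing [(0.96, array([358., 196.]), 4249)]
scene cover []
scene mat [(0.95, array([318., 256.]), 1894), (0.73, array([294., 170.]), 771), (0.71, array([184., 291.]), 2474), (0.42, array([264., 289.]), 587)]
scene rack [(0.73, array([262., 316.]), 1386)]
scene flat_bar [(0.57, array([248., 306.]), 620)]
scene ribbed_bar [(0.76, array([265., 292.]), 582)]
scene round_bar [(0.6, array([277., 274.]), 358)]
side [ 0.38203592 -0.65182868  0.69302445] [ 0.01300954  0.74220449 -0.67004719] [401.35944474   0.         274.63311989]
side housing [(0.92, array([318., 159.]), 5335), (0.69, array([333., 134.]), 636)]
side cover [(0.62, array([333., 133.]), 584)]
side mat [(0.96, array([215., 153.]), 1408), (0.84, array([240., 364.]), 6350), (0.71, array([334., 243.]), 2942)]
side rack [(0.7, array([348., 347.]), 1846), (0.42, array([330., 135.]), 555)]
side flat_bar [(0.93, array([365., 342.]), 824), (0.42, array([347., 347.]), 1906), (0.19, array([318., 159.]), 5389)]
side ribbed_bar [(0.58, array([355., 307.]), 828)]
side round_bar [(0.98, array([346., 281.]), 497), (0.43, array([317., 159.]), 5298)]
```

View pics/scene.png

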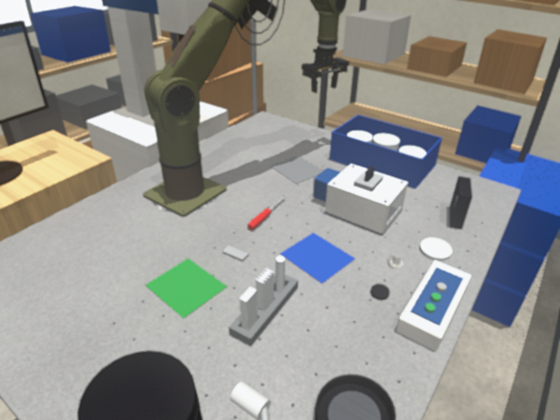

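View pics/side.png

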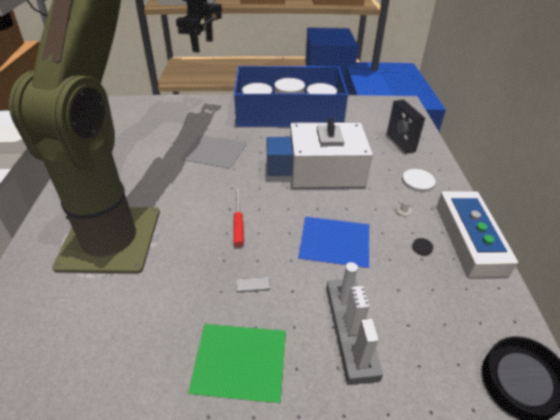

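The scene view shows the housing at (358,196) with the cover at (368,180). Blue mat is at (318,256). In the rack, the plain flat bar is nearest at (248,306), ribbed is in the middle at (265,292) and round is far at (277,272). The mat look-alikes are green (186,288) and grey (297,170). In the side view the blue mat is at (334,243), the cover at (333,133) and the flat bar at (366,342).

```bash
python3 - <<'E'
from h import *
for c,l in (('scene',[('mat',(318,256),.003),('covertop',(368,172),.16),('flattop',(249,292),.116),('ribtop',(267,272),.116),('roundtop',(281,258),.116)]),('side',[('mat',(334.5,242),.003),('covertop',(331,122),.16),('flattop',(369,324),.116),('ribtop',(359,290),.116),('roundtop',(350,266),.116)])):
  for n,p,z in l: print(c,n,onz(c,[p],z).round(3))
m=r.camera_model('wrist');E=np.array(m['extrinsics']);print(m['mtx'],E)
s=r.read_state();T=R.from_rotvec(s['eef_rot']).as_matrix();print(T.T@(E[:3,3]-s['ee_pos']),T.T@E[:3,:3])
E
```

```text
scene mat [[ 0.543 -0.01   0.003]]
scene covertop [[0.551 0.242 0.16 ]]
scene flattop [[ 0.546 -0.308  0.116]]
scene ribtop [[ 0.54  -0.237  0.116]]
scene roundtop [[ 0.538 -0.18   0.116]]
side mat [[ 0.534 -0.014  0.003]]
side covertop [[0.543 0.265 0.16 ]]
side flattop [[ 0.545 -0.302  0.116]]
side ribtop [[ 0.539 -0.233  0.116]]
side roundtop [[ 0.531 -0.179  0.116]]
[[320.48077389   0.         280.06823794]
 [  0.         320.48077389 208.66347467]
 [  0.           0.           1.        ]] [[ 0.28040487 -0.92541279 -0.25492014  0.11099499]
 [ 0.95988128  0.27061595  0.07345016  0.619839  ]
 [ 0.00101374 -0.26528886  0.96416845  0.38590369]
 [ 0.          0.          0.          1.        ]]
[ 0.06636635  0.00118716 -0.14716123] [[-1.37135184e-03  9.64166845e-01  2.65293072e-01]
 [ 9.99998591e-01  1.57910715e-03 -5.69833407e-04]
 [-9.68340666e-04  2.65291917e-01 -9.64167652e-01]]
```

```bash
cat >> h.py <<'E'
def plan(p,yaw,n,s=None):
    """tool down, tool y along (cos yaw, sin yaw); prints rows"""
    s=s or r.read_state(); T=R.from_rotvec(s['eef_rot']); P=np.array(s['ee_pos'])
    c,q=np.cos(yaw),np.sin(yaw); G=R.from_matrix(np.array([[-q,c,0],[c,q,0],[0,0,-1.]]))
    w=(T.inv()*G).as_rotvec(); dp=(np.array(p)-P)/n
    print('total rot',w.round(3),'dp',(dp*n).round(4))
    for i in range(n):
        Ti=T*R.from_rotvec(w*i/n); print((Ti.inv().apply(dp)).round(4).tolist(),(w/n).round(3).tolist())
E
python3 - <<'E'
from h import *
plan([.547,.253,.30],0,10)
E
```

```text
total rot [ 0.    -0.     1.288] dp [ 0.3726 -0.3472  0.0613]
[-0.0455, -0.0229, -0.0061] [0.0, -0.0, 0.129]
[-0.048, -0.0169, -0.0061] [0.0, -0.0, 0.129]
[-0.0498, -0.0106, -0.0061] [0.0, -0.0, 0.129]
[-0.0508, -0.0041, -0.0061] [0.0, -0.0, 0.129]
[-0.0509, 0.0024, -0.0061] [0.0, -0.0, 0.129]
[-0.0501, 0.009, -0.0061] [0.0, -0.0, 0.129]
[-0.0486, 0.0153, -0.0061] [0.0, -0.0, 0.129]
[-0.0462, 0.0214, -0.0061] [0.0, -0.0, 0.129]
[-0.0431, 0.0272, -0.0061] [0.0, -0.0, 0.129]
[-0.0392, 0.0325, -0.0061] [0.0, -0.0, 0.129]
```

Call:
play_rows:
  deltas:
    - {"linear":[-0.0455,-0.0229,-0.006],"rotation":[0,0,0.129]}
    - {"linear":[-0.048,-0.0169,-0.006],"rotation":[0,0,0.129]}
    - {"linear":[-0.0498,-0.0106,-0.006],"rotation":[0,0,0.129]}
    - {"linear":[-0.0508,-0.0041,-0.006],"rotation":[0,0,0.129]}
    - {"linear":[-0.0509,0.0024,-0.006],"rotation":[0,0,0.129]}
  jaw: 0.088

```text
time: 1.42
ee_pos: [0.3618, 0.4255, 0.2691]
eef_rot: [1.411, 2.807, 0.001]
force: [1.0, -0.5, -0.4]
finger_gap: 0.998
finger_force: 0.0
```

Call:
play_rows:
  deltas:
    - {"linear":[-0.0501,0.009,-0.006],"rotation":[0,0,0.129]}
    - {"linear":[-0.0486,0.0153,-0.006],"rotation":[0,0,0.129]}
    - {"linear":[-0.0462,0.0214,-0.006],"rotation":[0,0,0.129]}
    - {"linear":[-0.0431,0.0272,-0.006],"rotation":[0,0,0.129]}
    - {"linear":[-0.0392,0.0325,-0.006],"rotation":[0,0,0.129]}

```text
time: 2.05
ee_pos: [0.5478, 0.2517, 0.2991]
eef_rot: [-2.228, -2.215, -0.001]
force: [-0.8, -0.0, 0.4]
finger_gap: 0.998
finger_force: 0.0
```

```bash
python3 - <<'E'
from h import *
s=r.read_state();print(s['ee_pos'],s['time'],s['qpos'])
m=r.camera_model('wrist');a=r.capture('wrist');save('w1.png',a)
for t in('housing','cover','mat'):
    print(t,[(round(x['score'],2),np.round(x['pixel']),int(x['mask'].sum()),onz('wrist',[x['pixel']],.126,m).round(3)) for x in r.masks_of('wrist',t)])
E
```

```text
[0.54776997 0.25167819 0.29911718] 2.05 [-0.59017711  0.59425619  0.14579582  1.56983121 -0.09833774  0.98417589
 -0.42042676]
housing [(0.98, array([241., 162.]), 28068, array([[0.511, 0.281, 0.126]]))]
cover [(0.6, array([276., 173.]), 5176, array([[0.546, 0.27 , 0.126]]))]
mat [(0.7, array([272., 348.]), 3950, array([[0.538, 0.063, 0.126]])), (0.67, array([40., 84.]), 9681, array([[0.325, 0.356, 0.126]]))]
```

View pics/w1.png

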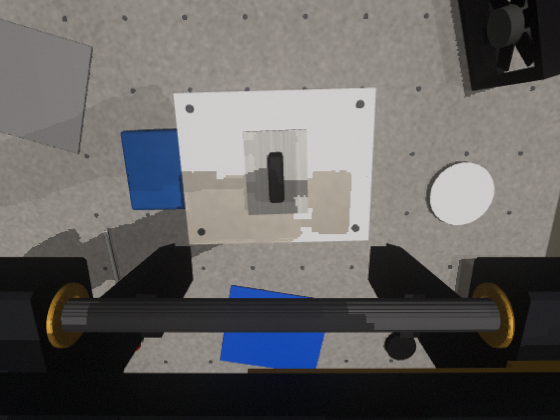

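The wrist view shows the cover at (275,172), handle (275,177), and housing top corners about (175,93), (376,88), (371,241), (187,244).

```bash
cat >> h.py <<'E'
def rect(cam,mask,z,m):
    c=max(cv2.findContours(mask.astype(np.uint8),0,1)[0],key=cv2.contourArea).reshape(-1,2)
    W=onz(cam,c,z,m)[:,:2]; b=cv2.minAreaRect((W*1000).astype(np.float32)); return b
E
python3 - <<'E'
from h import *
m=r.camera_model('wrist')
C=onz('wrist',[(175,93),(376,88),(371,241),(187,244)],.110,m)
print(C.round(4),C.mean(0)); print([np.linalg.norm(C[i]-C[i-1]).round(3) for i in range(4)])
for d in (C[1]-C[0],C[2]-C[3]): print('yaw',np.arctan2(d[1],d[0]))
x=r.masks_of('wrist','cover')[0]['mask'];print(rect('wrist',x,.126,m))
a=r.capture('wrist').astype(int)
k=(a.sum(2)<150);k[:130]=0;k[220:]=0;k[:,:250]=0;k[:,300:]=0
print(rect('wrist',k,.160,m),rect('wrist',x,.126,m)); ys,xs=np.where(k);print(xs.min(),xs.max(),ys.min(),ys.max())
save('c1.png',cv2.resize(a[80:260,160:390].astype(np.uint8),None,fx=3,fy=3,interpolation=2))
E
```

```text
[[0.4454 0.348  0.11  ]
 [0.6442 0.3517 0.11  ]
 [0.6505 0.1906 0.11  ]
 [0.4444 0.1881 0.11  ]] [0.54612311 0.26959119 0.11      ]
[np.float64(0.16), np.float64(0.199), np.float64(0.161), np.float64(0.206)]
yaw 0.018542216480523
yaw 0.012455538573284146
((545.3795166015625, 270.13287353515625), (62.19847106933594, 84.70487213134766), 1.7265033721923828)
((546.9862060546875, 269.2092590332031), (13.172425270080566, 44.95730972290039), 1.530875325202942) ((545.3795166015625, 270.13287353515625), (62.19847106933594, 84.70487213134766), 1.7265033721923828)
270 285 155 204
```

View pics/c1.png

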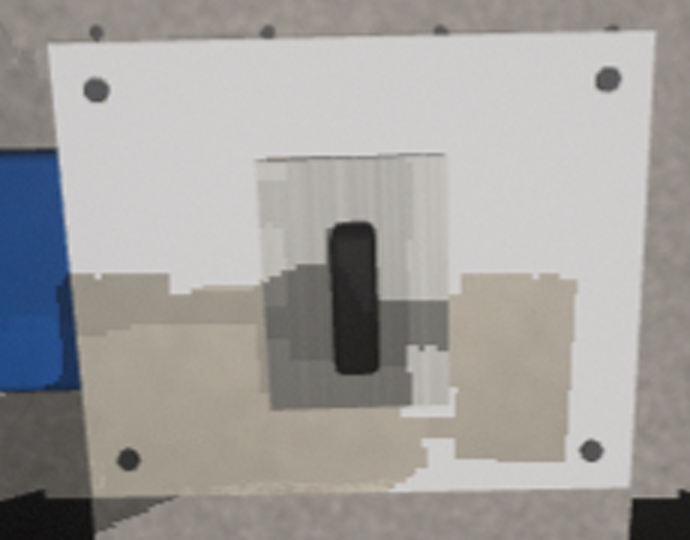

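```bash
python3 - <<'E'
from h import *
plan([.546,.2695,.131],.027,5)
E
```

```text
total rot [-0.001 -0.001 -0.026] dp [ 0.0005  0.0153 -0.1674]
[0.003, 0.0002, 0.0335] [-0.0, -0.0, -0.005]
[0.003, 0.0002, 0.0335] [-0.0, -0.0, -0.005]
[0.003, 0.0002, 0.0335] [-0.0, -0.0, -0.005]
[0.003, 0.0002, 0.0335] [-0.0, -0.0, -0.005]
[0.0031, 0.0002, 0.0335] [-0.0, -0.0, -0.005]
```

Call:
play_rows:
  deltas:
    - {"linear":[0.008,0,0.045],"rotation":[0,0,-0.01]}
    - {"linear":[0.0075,0,0.045],"rotation":[0,0,-0.01]}
    - {"linear":[0,0.0005,0.04],"rotation":[0,0,-0.006]}
    - {"linear":[0,0,0.03],"rotation":[0,0,0]}
    - {"linear":[0,0,0.0075],"rotation":[0,0,0]}

```text
time: 2.98
ee_pos: [0.5447, 0.2694, 0.1293]
eef_rot: [-2.189, -2.249, 0.006]
force: [0.9, 0.6, -0.0]
finger_gap: 1.002
finger_force: 0.0
```

Call:
play_rows:
  deltas:
    - {"linear":[0,0,0]}
    - {"linear":[0,0,0]}
    - {"linear":[0,0,0]}
    - {"linear":[0,0,0]}
    - {"linear":[0,0,0]}
  jaw: 0
  squeeze: 25

```text
invalid input at $.deltas[0]: expected keys linear, rotation
```

Call:
play_rows:
  deltas:
    - {"linear":[0,0,0],"rotation":[0,0,0]}
    - {"linear":[0,0,0],"rotation":[0,0,0]}
    - {"linear":[0,0,0],"rotation":[0,0,0]}
    - {"linear":[0,0,0],"rotation":[0,0,0]}
    - {"linear":[0,0,0],"rotation":[0,0,0]}
  jaw: 0
  squeeze: 25

```text
time: 3.6
ee_pos: [0.5473, 0.2682, 0.1315]
eef_rot: [2.195, 2.248, 0.001]
force: [0.2, -0.9, -0.2]
finger_gap: 0.455
finger_force: 0.0
```

```bash
python3 - <<'E'
from h import *
s=r.read_state();print(s['ee_pos'],s['finger_gap'],s['force'])
m=r.camera_model('side')
x=r.capture('side')
for q in r.masks_of('side','mat'): print(q['score'],q['pixel'],rect('side',q['mask'],.003,m))
x=r.capture('scene');m=r.camera_model('scene')
for q in r.masks_of('scene','mat'): print(q['score'],q['pixel'],rect('scene',q['mask'],.003,m))
E
```

```text
[0.54733782 0.26822508 0.13152691] 0.4549645155376982 [ 0.23218618 -0.92723264 -0.206051  ]
0.91 [335.3, 243.5] ((536.0386352539062, -7.303825378417969), (141.44126892089844, 160.0992889404297), 79.58361053466797)
0.72 [239.0, 364.4] ((326.0673828125, -305.7444763183594), (142.4890594482422, 162.2416534423828), 84.4779052734375)
0.58 [214.6, 152.1] ((212.2390899658203, 364.24334716796875), (142.77589416503906, 163.59396362304688), 71.87378692626953)
0.47 [319.4, 157.9] ((532.16259765625, 357.4543762207031), (321.675537109375, 350.3505859375), 1.30987548828125)
0.91 [315.8, 256.6] ((540.232421875, -11.761077880859375), (140.39205932617188, 160.43124389648438), 79.7164535522461)
0.89 [292.6, 169.8] ((216.60507202148438, 360.03240966796875), (142.02862548828125, 158.69647216796875), 74.23993682861328)
0.81 [184.0, 289.1] ((330.861572265625, -308.2142333984375), (138.5814208984375, 159.3108367919922), 84.65154266357422)
```

Call:
play_rows:
  deltas:
    - {"linear":[0,0,0],"rotation":[0,0,0]}
    - {"linear":[0,0,0],"rotation":[0,0,0]}
    - {"linear":[0,0,0],"rotation":[0,0,0]}
    - {"linear":[0,0,0],"rotation":[0,0,0]}

```text
time: 4.3
ee_pos: [0.5469, 0.2682, 0.1311]
eef_rot: [-2.194, -2.248, 0.001]
force: [-2.4, 0.1, 1.0]
finger_gap: 0.156
finger_force: 25.0
```

Call:
play_rows:
  deltas:
    - {"linear":[0,0,-0.015],"rotation":[0,0,0]}
    - {"linear":[0,0,-0.03],"rotation":[0,0,0]}
    - {"linear":[0,0,-0.03],"rotation":[0,0,0]}
    - {"linear":[0,0,0],"rotation":[0,0,0]}

```text
time: 4.8
ee_pos: [0.5495, 0.2689, 0.2094]
eef_rot: [2.193, 2.246, 0.011]
force: [0.5, -0.2, -1.9]
finger_gap: 0.157
finger_force: 25.0
```

```bash
python3 - <<'E'
from h import *
# cover hung: origin = TCP - 0.0195 laterally 0; at start lower edge .112 with TCP .1315
plan([.538,-.0095,.206],.027,5)
m=r.camera_model('wrist');a=r.capture('wrist');save('w2.png',a)
E
```

```text
total rot [ 0.007 -0.003 -0.003] dp [-0.0115 -0.2784 -0.0034]
[-0.0556, -0.0036, 0.0005] [0.001, -0.001, -0.001]
[-0.0556, -0.0037, 0.0005] [0.001, -0.001, -0.001]
[-0.0556, -0.0037, 0.0006] [0.001, -0.001, -0.001]
[-0.0556, -0.0037, 0.0006] [0.001, -0.001, -0.001]
[-0.0556, -0.0038, 0.0006] [0.001, -0.001, -0.001]
```

View pics/w2.png

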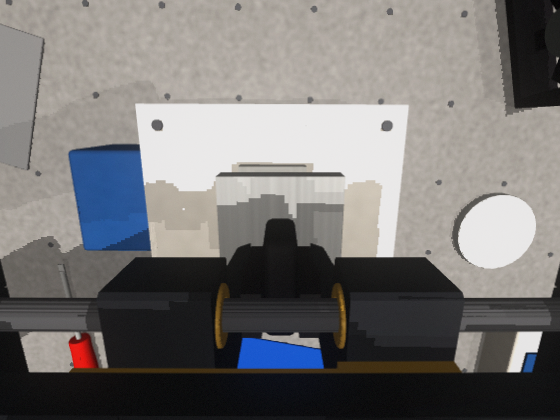

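The cover hangs level in the gripper at (280,200), with the collar edge exposed at (273,165).

Call:
play_rows:
  deltas:
    - {"linear":[-0.054,-0.0036,0],"rotation":[0.002,0,0]}
    - {"linear":[-0.058,-0.0036,0],"rotation":[0.002,0,0]}
    - {"linear":[-0.058,-0.0036,0],"rotation":[0.002,0,0]}
    - {"linear":[-0.058,-0.0036,0],"rotation":[0,0,0]}
    - {"linear":[-0.05,-0.0036,0],"rotation":[0,0,0]}

```text
time: 5.48
ee_pos: [0.535, -0.0127, 0.2053]
eef_rot: [-2.193, -2.243, 0.009]
force: [0.3, 0.1, -1.1]
finger_gap: 0.154
finger_force: 25.0
```

Call:
play_rows:
  deltas:
    - {"linear":[0,0,0.04],"rotation":[0,0,0]}
    - {"linear":[0,0,0.05],"rotation":[0,0,0]}
    - {"linear":[0,0,0.04],"rotation":[0,0,0]}
    - {"linear":[0,0,0.015],"rotation":[0,0,0]}
    - {"linear":[0,0,0],"rotation":[0,0,0]}

```text
time: 6.1
ee_pos: [0.5345, -0.0102, 0.0605]
eef_rot: [-2.191, -2.244, 0.009]
force: [-0.4, 0.2, -1.7]
finger_gap: 0.155
finger_force: 25.0
```

```bash
python3 - <<'E'
from h import *
plan([.538,-.0095,.0235],.027,3)
E
```

```text
total rot [-0.008  0.    -0.003] dp [ 0.0035  0.0007 -0.037 ]
[0.0002, 0.0013, 0.0123] [-0.003, 0.0, -0.001]
[0.0002, 0.0013, 0.0123] [-0.003, 0.0, -0.001]
[0.0002, 0.0012, 0.0123] [-0.003, 0.0, -0.001]
```

Call:
play_rows:
  deltas:
    - {"linear":[0,0.0015,0.02],"rotation":[-0.005,0,0]}
    - {"linear":[0,0.0015,0.012],"rotation":[0,0,0]}
    - {"linear":[0,0,0.005],"rotation":[0,0,0]}
    - {"linear":[0,0,0],"rotation":[0,0,0]}

```text
time: 6.6
ee_pos: [0.5381, -0.01, 0.0246]
eef_rot: [-2.194, -2.248, 0.001]
force: [-0.4, -0.6, -1.9]
finger_gap: 0.155
finger_force: 25.0
```

Call:
play_rows:
  deltas:
    - {"linear":[0,0,0],"rotation":[0,0,0]}
    - {"linear":[0,0,0],"rotation":[0,0,0]}
    - {"linear":[0,0,0],"rotation":[0,0,0]}
    - {"linear":[0,0,0],"rotation":[0,0,0]}
    - {"linear":[0,0,0],"rotation":[0,0,0]}
  jaw: 0.06

```text
time: 7.22
ee_pos: [0.5379, -0.0101, 0.0243]
eef_rot: [-2.194, -2.248, 0.001]
force: [-0.7, 0.7, -0.1]
finger_gap: 0.675
finger_force: 0.0
```

Call:
play_rows:
  deltas:
    - {"linear":[0,0,-0.03],"rotation":[0,0,0]}
    - {"linear":[0,0,-0.06],"rotation":[0,0,0]}
    - {"linear":[0,0,-0.06],"rotation":[0,0,0]}
    - {"linear":[0,0,-0.06],"rotation":[0,0,0]}
  jaw: 0.06

```text
time: 7.72
ee_pos: [0.5377, -0.0101, 0.2362]
eef_rot: [-2.194, -2.247, 0.001]
force: [1.5, 0.2, -0.0]
finger_gap: 0.682
finger_force: 0.0
```

```bash
python3 - <<'E'
from h import *
s=r.read_state();print(s['ee_pos'])
m=r.camera_model('wrist');a=r.capture('wrist')
for t,z in (('cover',.017),('mat',.003)):
  for q in r.masks_of('wrist',t)[:2]: print(t,q['score'],q['pixel'],rect('wrist',q['mask'],z,m))
m=r.camera_model('side');a=r.capture('side');save('s2.png',cv2.resize(a[180:400,240:440],None,fx=3,fy=3))
for t,z in (('cover',.017),('mat',.003),('rack',.028),('flat_bar',.116)):
  for q in r.masks_of('side',t)[:2]: print(t,q['score'],q['pixel'],rect('side',q['mask'],z,m))
plan([.548,-.26,.33],0,5)
E
```

```text
[ 0.53766564 -0.01009997  0.23618033]
cover 0.86 [284.4, 178.8] ((540.2333984375, -8.059436798095703), (62.602996826171875, 83.1732406616211), 1.2967449426651)
mat 0.85 [254.5, 163.4] ((539.4921875, -4.77801513671875), (141.15521240234375, 162.6189727783203), 79.78375244140625)
mat 0.85 [176.6, 361.7] ((403.9466857910156, -268.9241638183594), (59.59973907470703, 25.010984420776367), 68.11193084716797)
cover 0.92 [340.8, 239.4] ((537.0498046875, -10.201026916503906), (67.06974029541016, 118.41178894042969), 1.0563251972198486)
cover 0.43 [346.5, 281.5] ((547.7350463867188, -141.6129150390625), (113.76289367675781, 26.156064987182617), 73.5195083618164)
mat 0.76 [321.9, 248.1] ((535.7005004882812, -7.935417175292969), (142.7960662841797, 160.5102081298828), 79.57949829101562)
mat 0.72 [216.7, 152.6] ((214.15208435058594, 363.11883544921875), (144.22982788085938, 158.2684783935547), 73.2291488647461)
rack 0.6 [348.7, 348.2] ((534.1819458007812, -252.46530151367188), (66.86335754394531, 223.07736206054688), 5.911825656890869)
flat_bar 0.56 [364.1, 344.0] ((533.201171875, -334.2650146484375), (90.11344909667969, 33.57182693481445), 66.16185760498047)
total rot [-0.005  0.     0.024] dp [ 0.0111 -0.2499  0.0974]
[-0.05, 0.0009, -0.0195] [-0.001, 0.0, 0.005]
[-0.05, 0.0012, -0.0195] [-0.001, 0.0, 0.005]
[-0.05, 0.0014, -0.0195] [-0.001, 0.0, 0.005]
[-0.05, 0.0017, -0.0195] [-0.001, 0.0, 0.005]
[-0.05, 0.002, -0.0195] [-0.001, 0.0, 0.005]
```

View pics/s2.png

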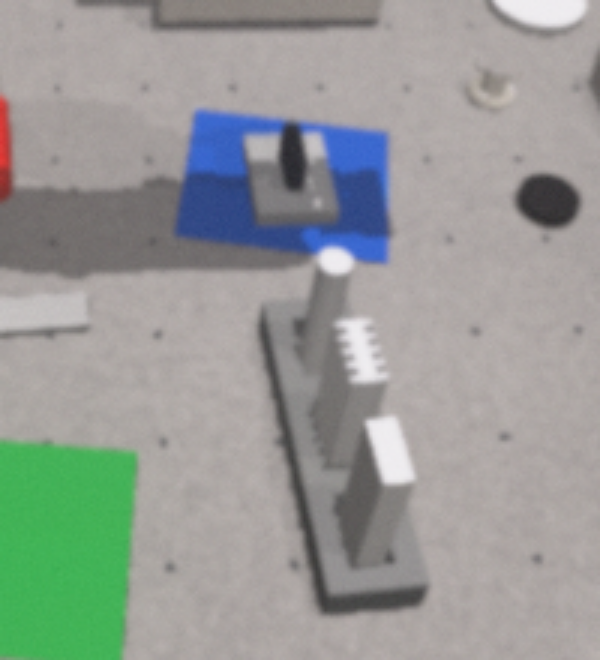

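The crop shows the cover upright amid the blue mat (crop 292,175). Candidates in the rack: round (334,262), ribbed (362,350) and plain flat-sided (390,450). The last is the flat bar, with a smooth rectangular top.

Call:
play_rows:
  deltas:
    - {"linear":[-0.054,0.002,-0.013],"rotation":[0,0,0]}
    - {"linear":[-0.056,0.002,-0.013],"rotation":[0,0,0]}
    - {"linear":[-0.056,0.002,-0.013],"rotation":[0,0,0]}
    - {"linear":[-0.056,0.002,-0.013],"rotation":[0,0,0]}
    - {"linear":[-0.05,0.002,-0.013],"rotation":[0,0,0]}
  jaw: 0.088

```text
time: 8.75
ee_pos: [0.5538, -0.2838, 0.2979]
eef_rot: [-2.193, -2.244, 0.003]
force: [0.5, 0.4, -0.1]
finger_gap: 0.997
finger_force: 0.0
```

Call:
play_rows:
  deltas:
    - {"linear":[0,0,0],"rotation":[0,0,0]}

```text
time: 8.88
ee_pos: [0.5532, -0.2878, 0.2984]
eef_rot: [2.203, 2.238, -0.006]
force: [0.1, 1.3, 1.4]
finger_gap: 0.999
finger_force: 0.0
```

```bash
python3 - <<'E'
from h import *
s=r.read_state();print(s['ee_pos'],s['time'],s['qpos'])
m=r.camera_model('wrist');a=r.capture('wrist')
for t,z in (('flat_bar',.116),('ribbed_bar',.116),('round_bar',.116),('rack',.028)):
  for q in r.masks_of('wrist',t)[:2]: print(t,q['score'],q['pixel'],rect('wrist',q['mask'],z,m))
save('w3.png',a)
E
```

```text
[ 0.55318506 -0.28779022  0.29839819] 8.875 [ 0.36821564  0.62306427  0.06424244  1.50175626 -0.0392662   1.01876022
  0.45678602]
flat_bar 0.8 [274.0, 196.4] ((546.42578125, -301.2873840332031), (18.974441528320312, 56.73709487915039), 0.8668293356895447)
ribbed_bar 0.69 [268.0, 147.0] ((542.13720703125, -244.028076171875), (23.040071487426758, 44.1202278137207), 5.258291721343994)
round_bar 0.76 [261.3, 76.9] ((538.8692016601562, -180.9042510986328), (21.243701934814453, 28.54310417175293), 38.70286178588867)
rack 0.89 [273.7, 119.4] ((542.1723022460938, -243.1108856201172), (61.057613372802734, 210.30882263183594), 4.507072448730469)
```

View pics/w3.png

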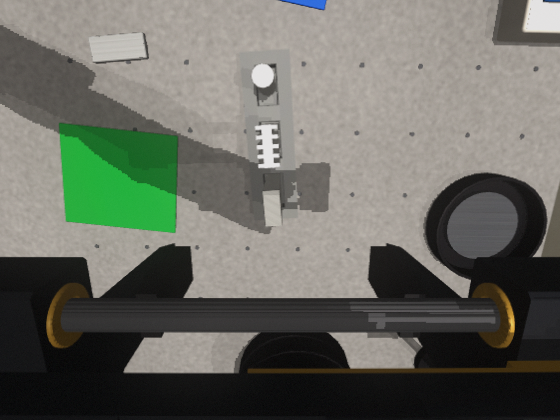

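The wrist view shows round (263,76), ribbed (267,146) and flat bar top near (272,208) with its side face above it. I'll measure the flat top exactly in a crop.

```bash
python3 - <<'E'
from h import *
m=r.camera_model('wrist');a=r.capture('wrist')
save('c3.png',cv2.resize(a[160:245,225:325],None,fx=7,fy=7,interpolation=2))
g=a.astype(int).mean(2); print(g[180:236:3,258:290:2].astype(int))
# predicted top corners for hypothesised bar
c=np.array([.5474,-.309]);y=.079;Rm=np.array([[np.cos(y),-np.sin(y)],[np.sin(y),np.cos(y)]])
P=[np.r_[c+Rm@np.array(k),.116] for k in((-.009,-.02),(.009,-.02),(.009,.02),(-.009,.02))]
print(proj('wrist',np.array(P),m).round(1))
E
```

```text
[[ 85  83  80  79  76  76  88  82  84  79  82  78  90  94  96  95]
 [ 82  82  52  84  82  79  80  80  81  80  82  84  88  93  93  94]
 [ 82  83  59  82  80  80  79  81  80  81  76  86  85  93  95  94]
 [ 84  84  63  85  80  82  78  80  81  82  75  87  85  94  94  93]
 [ 84  82  77  80  81  78  78  78  80  81  75  86  83  94  92  94]
 [ 83  84  80  79  79  79  79  79  79  79  72  84  81  92  92  95]
 [ 82  83  79  78  71  75  75  85  95 115  70  81  82  95  94  94]
 [ 82  94 190 182 184 184 182 183 183 183  68  78  82  94  93 148]
 [ 82  76 179 184 185 184 179 185 181 182  85  79  82  94  92  96]
 [ 83  80 173 178 176 183 184 184 182 182 105  79  81  95  95  93]
 [ 94  84 172 184 182 180 175 180 182 183 134  68  68 143 140 140]
 [ 93  96 150 184 183 185 183 180 177 176 131  59  64 147 147 147]
 [ 94  93 136 179 181 183 183 185 184 181 144 115 150 148 147 147]
 [ 93  93 134 186 183 180 178 182 182 182 158 120 147 147 147 151]
 [ 93  93 125 184 186 186 184 181 178 179 161 120 147 147 149 149]
 [ 93  93 103 182 182 183 184 185 183 183 172 124 154 153 152 159]
 [102 107 101 184 185 181 180 182 183 184 179 133 167 167 162 161]
 [101 103  93 174 182 181 184 183 179 179 181 142 164 167 161 160]
 [148  98 103 142 149 127 126 159 147 167 165 159 161 165 166 164]]
[[264.  233.9]
 [280.5 233.1]
 [278.5 197.3]
 [261.5 198.2]]
```

View pics/c3.png

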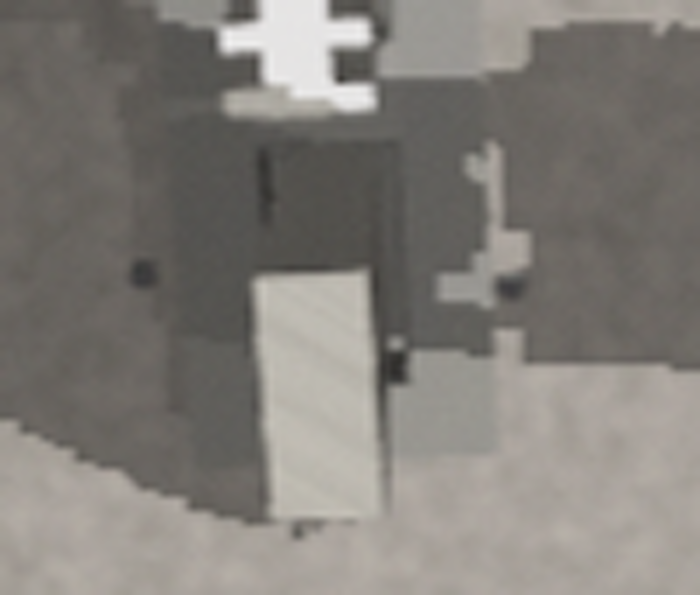

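The crop confirms a plain rectangular smooth top (crop 320,395 → pixel ~271,216): that's the flat bar.

```bash
python3 - <<'E'
from h import *
m=r.camera_model('wrist')
# corners from crop (px/7 + offset)
C=np.array([(253,274),(369,269),(384,516),(272,520)])/7+[225-.43,160-.43]
W=onz('wrist',C,.116,m);c=W.mean(0);print(W.round(4),c, [np.linalg.norm(W[i]-W[i-1]).round(4) for i in range(4)])
d=W[0]-W[3]+W[1]-W[2];yaw=np.arctan2(-d[0],d[1]);print('yaw',yaw)
plan([c[0],c[1],.085],yaw,5)
E
```

```text
[[ 0.5362 -0.2907  0.116 ]
 [ 0.5537 -0.2895  0.116 ]
 [ 0.5569 -0.3289  0.116 ]
 [ 0.5395 -0.33    0.116 ]] [ 0.54657882 -0.30974246  0.116     ] [np.float64(0.0394), np.float64(0.0175), np.float64(0.0395), np.float64(0.0175)]
yaw 0.08334033327867528
total rot [-0.002 -0.002 -0.057] dp [-0.0082 -0.03   -0.2135]
[-0.006, -0.0017, 0.0427] [-0.0, -0.0, -0.011]
[-0.006, -0.0018, 0.0427] [-0.0, -0.0, -0.011]
[-0.006, -0.0019, 0.0427] [-0.0, -0.0, -0.011]
[-0.0059, -0.002, 0.0427] [-0.0, -0.0, -0.011]
[-0.0059, -0.0021, 0.0427] [-0.0, -0.0, -0.011]
```

Call:
play_rows:
  deltas:
    - {"linear":[-0.012,-0.003,0.04],"rotation":[0,0,-0.02]}
    - {"linear":[-0.012,-0.004,0.05],"rotation":[0,0,-0.02]}
    - {"linear":[-0.006,-0.002,0.05],"rotation":[0,0,-0.013]}
    - {"linear":[0,0,0.03],"rotation":[0,0,0]}
    - {"linear":[0,0,0],"rotation":[0,0,0]}

```text
time: 9.8
ee_pos: [0.5454, -0.31, 0.1269]
eef_rot: [-2.128, -2.302, 0.003]
force: [-0.3, 0.4, 0.4]
finger_gap: 0.998
finger_force: 0.0
```

```bash
python3 - <<'E'
from h import *
plan([.5466,-.3097,.079],.08,3)
m=r.camera_model('wrist');a=r.capture('wrist')
for q in r.masks_of('wrist','flat_bar')[:2]: print(q['score'],q['pixel'],rect('wrist',q['mask'],.116,m))
plan([.5466,-.3097,.079],.08,3)
E
```

```text
total rot [-0.006 -0.004 -0.001] dp [ 0.0012  0.0003 -0.0479]
[0.0, 0.0005, 0.016] [-0.002, -0.001, -0.0]
[0.0, 0.0005, 0.016] [-0.002, -0.001, -0.0]
[0.0, 0.0004, 0.016] [-0.002, -0.001, -0.0]
0.57 [281.1, 234.8] ((545.7325439453125, -300.3174743652344), (18.13836097717285, 58.96943283081055), 5.401261329650879)
total rot [ 0.     0.    -0.002] dp [-0.001   0.0019 -0.0511]
[0.0006, -0.0003, 0.017] [0.0, 0.0, -0.001]
[0.0006, -0.0003, 0.017] [0.0, 0.0, -0.001]
[0.0006, -0.0003, 0.017] [0.0, 0.0, -0.001]
```

Call:
play_rows:
  deltas:
    - {"linear":[0.001,0,0.02],"rotation":[0,0,0]}
    - {"linear":[0,0,0.02],"rotation":[0,0,0]}
    - {"linear":[0,0,0.009],"rotation":[0,0,0]}
    - {"linear":[0,0,0],"rotation":[0,0,0]}
  jaw: 0.05

```text
time: 10.4
ee_pos: [0.5464, -0.311, 0.0799]
eef_rot: [-2.133, -2.304, 0.001]
force: [0.5, 0.6, 0.5]
finger_gap: 0.583
finger_force: 0.0
```

Call:
play_rows:
  deltas:
    - {"linear":[0,0,0],"rotation":[0,0,0]}
    - {"linear":[0,0,0],"rotation":[0,0,0]}
    - {"linear":[0,0,0],"rotation":[0,0,0]}
    - {"linear":[0,0,0],"rotation":[0,0,0]}
    - {"linear":[0,0,0],"rotation":[0,0,0]}
  jaw: 0
  squeeze: 25

```text
time: 11.02
ee_pos: [0.5467, -0.3112, 0.0805]
eef_rot: [-2.134, -2.305, 0.001]
force: [0.1, -0.3, 1.7]
finger_gap: 0.202
finger_force: 24.8
```

Call:
play_rows:
  deltas:
    - {"linear":[0,0,0],"rotation":[0,0,0]}
    - {"linear":[0,0,0],"rotation":[0,0,0]}

```text
time: 11.28
ee_pos: [0.5467, -0.3112, 0.0805]
eef_rot: [-2.134, -2.305, 0.001]
force: [-0.3, 0.1, 3.6]
finger_gap: 0.204
finger_force: 24.8
```

Call:
play_rows:
  deltas:
    - {"linear":[0,0,-0.015],"rotation":[0,0,0]}
    - {"linear":[0,0,-0.035],"rotation":[0,0,0]}
    - {"linear":[0,0,-0.05],"rotation":[0,0,0]}
    - {"linear":[0,0,-0.06],"rotation":[0,0,0]}
    - {"linear":[0,0,-0.02],"rotation":[0,0,0]}

```text
time: 11.9
ee_pos: [0.5482, -0.3121, 0.2651]
eef_rot: [2.13, 2.301, 0.002]
force: [-0.6, -0.6, -1.8]
finger_gap: 0.2
finger_force: 24.8
```

```bash
python3 - <<'E'
from h import *
s=r.read_state();print(s['finger_gap'],s['finger_force'],s['qpos'])
plan([.547,.20,.262],.027,10)
E
```

```text
0.19994284934895734 24.76100843399763 [ 0.42301478  0.66272667  0.03847141  1.52925211 -0.02857848  0.94397023
  0.54674861]
total rot [0.005 0.003 0.05 ] dp [-0.0012  0.5121 -0.0031]
[0.0511, 0.0038, 0.0001] [0.001, 0.0, 0.005]
[0.0511, 0.0035, 0.0002] [0.001, 0.0, 0.005]
[0.0511, 0.0033, 0.0002] [0.001, 0.0, 0.005]
[0.0511, 0.003, 0.0002] [0.001, 0.0, 0.005]
[0.0511, 0.0028, 0.0002] [0.001, 0.0, 0.005]
[0.0511, 0.0025, 0.0002] [0.001, 0.0, 0.005]
[0.0512, 0.0023, 0.0002] [0.001, 0.0, 0.005]
[0.0512, 0.002, 0.0003] [0.001, 0.0, 0.005]
[0.0512, 0.0018, 0.0003] [0.001, 0.0, 0.005]
[0.0512, 0.0015, 0.0003] [0.001, 0.0, 0.005]
```

Call:
play_rows:
  deltas:
    - {"linear":[0.045,0.0035,0],"rotation":[0,0,0.005]}
    - {"linear":[0.053,0.0035,0],"rotation":[0,0,0.005]}
    - {"linear":[0.053,0.0033,0],"rotation":[0,0,0.005]}
    - {"linear":[0.053,0.003,0],"rotation":[0,0,0.005]}
    - {"linear":[0.053,0.0028,0],"rotation":[0,0,0.005]}

```text
time: 12.52
ee_pos: [0.5453, -0.0518, 0.2609]
eef_rot: [-2.163, -2.278, 0.0]
force: [1.7, 0.5, -1.3]
finger_gap: 0.201
finger_force: 24.8
```

Call:
play_rows:
  deltas:
    - {"linear":[0.053,0.0025,0],"rotation":[0,0,0.005]}
    - {"linear":[0.053,0.0023,0],"rotation":[0,0,0.005]}
    - {"linear":[0.053,0.002,0],"rotation":[0,0,0.005]}
    - {"linear":[0.053,0.0018,0],"rotation":[0,0,0.005]}
    - {"linear":[0.043,0.0015,0],"rotation":[0,0,0.005]}

```text
time: 13.15
ee_pos: [0.5443, 0.2042, 0.2608]
eef_rot: [-2.188, -2.252, 0.0]
force: [0.0, 0.5, -1.3]
finger_gap: 0.202
finger_force: 24.8
```

Call:
play_rows:
  deltas:
    - {"linear":[0,0,0],"rotation":[0,0,0]}
    - {"linear":[0,0,0],"rotation":[0,0,0]}

```text
time: 13.4
ee_pos: [0.5448, 0.2006, 0.2605]
eef_rot: [-2.192, -2.251, 0.002]
force: [0.7, 0.2, -1.6]
finger_gap: 0.206
finger_force: 24.8
```

```bash
python3 - <<'E'
from h import *
s=r.read_state();print(s['ee_pos'],s['eef_rot'],s['finger_force'])
m=r.camera_model('wrist');a=r.capture('wrist')
for q in r.masks_of('wrist','slot')[:2]: print(q['score'],q['pixel'],rect('wrist',q['mask'],.122,m))
for q in r.masks_of('wrist','housing')[:1]: print(q['score'],q['pixel'],rect('wrist',q['mask'],.110,m))
c,y=np.array([.546,.2695]),.027
Rm=np.array([[np.cos(y),-np.sin(y)],[np.sin(y),np.cos(y)]])
P=np.array([np.r_[c+Rm@np.array([u*i,v*j]),.122] for u,v in((.025,.036),(.01,.021)) for i,j in((-1,1),(1,1),(1,-1),(-1,-1))])
pp=proj('wrist',P,m);print(pp.round(1))
save('w4full.png',a)
x0,y0=[int(t) for t in pp[:4].min(0)-25]; x1,y1=[int(t) for t in pp[:4].max(0)+45]
print(x0,y0);save('c4.png',cv2.resize(a[max(y0,0):y1,x0:x1],None,fx=4,fy=4,interpolation=2))
E
```

```text
[0.54478543 0.20062882 0.26050241] [-2.19161357 -2.25077201  0.00243437] 24.760888516902924
0.79 [264.6, 110.3] ((518.1130981445312, 269.7037048339844), (249.01771545410156, 154.5358428955078), 1.0326873064041138)
0.63 [262.4, 110.0] ((517.3137817382812, 268.80474853515625), (261.1233825683594, 162.88873291015625), 1.1113941669464111)
[[251.3  75.7]
 [311.5  75.6]
 [309.6 162.4]
 [253.3 162.5]
 [269.5  94.7]
 [293.3  94.6]
 [292.8 145.3]
 [270.  145.3]]
226 50
```

View pics/c4.png

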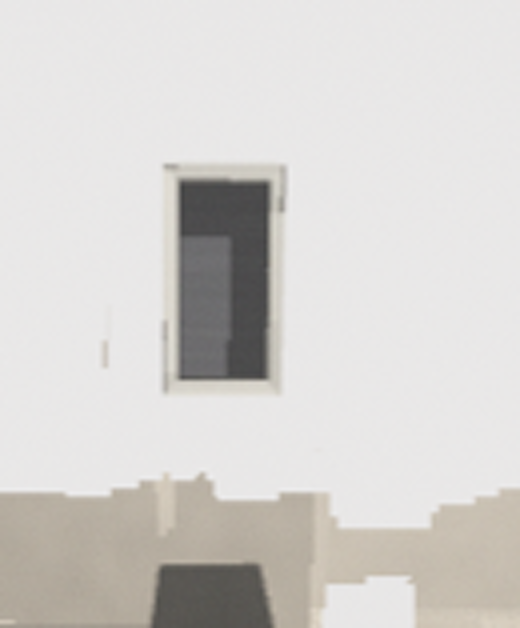

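The crop shows the slot: chamfer outer corners (163,164)-(281,393), inner slot (178,180)-(268,380). The dark shape at (159–262,563) should be the held bar's far foot edge.

```bash
python3 - <<'E'
from h import *
m=r.camera_model('wrist')
f=lambda L:np.array(L)/4+[226-.375,50-.375]
for L,z in (([(163,164),(286,164),(281,393),(164,393)],.122),([(178,180),(271.5,180),(268,380),(178,380)],.119)):
    W=onz('wrist',f(L),z,m);print(W.round(4)[:,:2].tolist(),W.mean(0).round(4),[np.linalg.norm(W[i]-W[i-1]).round(4) for i in range(4)])
    for d in(W[0]-W[3],W[1]-W[2]):print('yaw',np.arctan2(-d[0],d[1]))
g=cv2.imread('pics/w4full.png').mean(2).astype(int);print(g[184:230:3,258:300:2])
E=np.array(m['extrinsics']);
ps=[r.read_state() for _ in range(1)];print(ps[0]['ee_pos'],R.from_rotvec(ps[0]['eef_rot']).as_matrix().round(3).tolist())
for z in(.184,.186,.188):
    W=onz('wrist',f([(159,564),(262,564)]),z,m);print(z,W.round(4),np.linalg.norm(W[0]-W[1]))
E
```

```text
[[0.5334, 0.2925], [0.5592, 0.2931], [0.5599, 0.2456], [0.5342, 0.245]] [0.5467 0.269  0.122 ] [np.float64(0.0475), np.float64(0.0258), np.float64(0.0475), np.float64(0.0257)]
yaw 0.016390931204225676
yaw 0.013554141573515241
[[0.5365, 0.2896], [0.5564, 0.29], [0.557, 0.2481], [0.5371, 0.2477]] [0.5467 0.2689 0.119 ] [np.float64(0.0419), np.float64(0.0199), np.float64(0.0419), np.float64(0.0199)]
yaw 0.014802695753786286
yaw 0.015266061663551019
[[171 171 170 172 175 171 172 174 174 176 174 175 170 171 171 173 171 173
  175 175 175]
 [169 170 171 171 170 172 171 171 172 172 171 171 169 168 167 169 169 171
  173 173 173]
 [171 171 173 171 171 172 172 172 171 170 168 170 168 167 162 151 160 170
  171 171 174]
 [171 171 171 161  86  85  85  85  86  86  85  85  85  86  85  87  89 171
  170 171 172]
 [171 172 172 155  85  85  87  85  86  85  86  84  85  85  87  86  86 149
  171 171 172]
 [171 171 170 141  85  86  86  85  84  84  84  85  84  86  84  85  84 106
  172 173 173]
 [170 170 169 122  85  84  85  85  86  86  84  85  83  85  85  86  86  87
  174 173 172]
 [166 167 167  94  86  84  
[... 406 characters left out ...]
82 103 164]
 [ 96  98  82  80  83  84  83  80  80  80  81  79  82  82  84  83  82  82
   82  83 164]
 [105  97  80  82  83  83  82  81  79  79  79  80  80  79  81  85  81  80
   81  81 135]
 [107  95  78  81  84  84  81  80  77  81  81  81  78  78  81  80  81  81
   80  82  95]
 [104  93  79  82  83  81  80  80  78  80  81  81  80  79  80  80  79  81
   78  81  80]]
[0.54520996 0.19965382 0.26050951] [[-0.024, 1.0, -0.001], [1.0, 0.024, -0.001], [-0.001, -0.001, -1.0]]
0.184 [[0.5361 0.2201 0.184 ]
 [0.5545 0.2205 0.184 ]] 0.01834918618701579
0.186 [[0.5362 0.2205 0.186 ]
 [0.5544 0.2209 0.186 ]] 0.018185052108155474
0.188 [[0.5363 0.2209 0.188 ]
 [0.5543 0.2213 0.188 ]] 0.018020918029295042
```

Call:
play_rows:
  deltas:
    - {"linear":[0.03,0.0012,0],"rotation":[0,0,0.004]}
    - {"linear":[0.0382,0.0015,0],"rotation":[0,0,0.004]}
    - {"linear":[0,0,0.03],"rotation":[0,0,0]}
    - {"linear":[0,0,0.02],"rotation":[0,0,0]}
    - {"linear":[0,0,0],"rotation":[0,0,0]}

```text
time: 14.18
ee_pos: [0.5452, 0.2681, 0.209]
eef_rot: [-2.201, -2.24, 0.007]
force: [0.2, -0.9, -1.2]
finger_gap: 0.204
finger_force: 24.8
```

```bash
python3 - <<'E'
from h import *
m=r.camera_model('wrist');a=r.capture('wrist')
L=[]
for i in range(5):
    s=r.read_state();L.append(np.r_[s['ee_pos'],(lambda M:[np.arctan2(M[1,1],M[0,1]),M[0,2],M[1,2]])(R.from_rotvec(s['eef_rot']).as_matrix())]);r.capture('wrist')
print(np.mean(L,0).round(4),np.std(L,0).round(4),s['force'],s['time'])
save('c5.png',cv2.resize(a[50:260,190:370],None,fx=2.8,fy=2.8,interpolation=2))
E
```

```text
[5.466e-01 2.693e-01 2.111e-01 1.780e-02 1.000e-04 4.000e-04] [0.0003 0.0004 0.0005 0.0003 0.001  0.0007] [ 0.42105134 -0.31002993 -1.5305011 ] 14.425
```

View pics/c5.png

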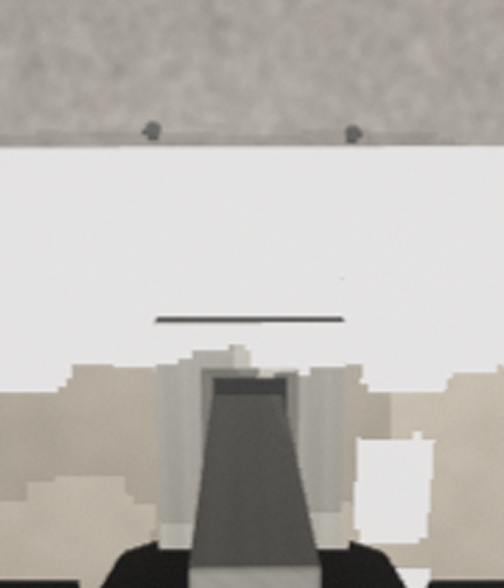

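The crop shows the bar foot edge at about (211–285,393) just above the slot mouth, chamfer edges (202–298), all roughly centred.

```bash
python3 - <<'E'
from h import *
m=r.camera_model('wrist');a=r.capture('wrist').astype(int).mean(2).astype(int)
print(np.arange(256,302,1)[::1].tolist())
for v in range(180,202): print(v,a[v,256:302].tolist())
E
```

```text
[256, 257, 258, 259, 260, 261, 262, 263, 264, 265, 266, 267, 268, 269, 270, 271, 272, 273, 274, 275, 276, 277, 278, 279, 280, 281, 282, 283, 284, 285, 286, 287, 288, 289, 290, 291, 292, 293, 294, 295, 296, 297, 298, 299, 300, 301]
180 [167, 169, 167, 167, 168, 169, 165, 167, 166, 167, 166, 166, 166, 168, 167, 177, 187, 188, 189, 189, 188, 207, 226, 227, 226, 227, 228, 227, 226, 227, 227, 226, 226, 226, 228, 227, 227, 227, 227, 227, 226, 227, 227, 227, 227, 227]
181 [166, 168, 168, 166, 167, 165, 166, 168, 164, 166, 165, 166, 165, 167, 167, 169, 170, 168, 170, 169, 177, 206, 227, 227, 227, 227, 227, 227, 227, 226, 227, 226, 226, 227, 227, 226, 227, 226, 227, 227, 227, 227, 226, 227, 227, 227]
182 [166, 169, 168, 167, 166, 166, 165, 165, 166, 164, 165, 166, 166, 166, 166, 165, 167, 166, 167, 165, 175, 207, 228, 226, 227, 227, 227, 227, 227, 227, 227, 227, 227, 226, 227, 226, 227, 227, 227, 227, 227, 227, 226, 227, 227, 226]
183 [167, 167, 163, 153, 145, 144, 145, 144, 143, 143, 144, 143, 145, 144, 145, 146, 145, 146, 145, 146, 154, 168, 175, 191, 214, 213, 214, 213, 214, 213, 214, 193,
[... 3173 characters left out ...]
 84, 83, 86, 90, 90, 90, 87, 90, 109, 139, 154, 165, 164, 162, 161, 159, 161, 159]
199 [163, 163, 164, 148, 122, 123, 125, 109, 82, 84, 81, 83, 84, 83, 84, 83, 85, 84, 85, 84, 82, 84, 80, 82, 83, 82, 81, 81, 81, 82, 87, 88, 87, 89, 89, 88, 98, 124, 156, 164, 165, 160, 159, 159, 158, 159]
200 [163, 164, 164, 149, 126, 121, 123, 108, 83, 84, 83, 83, 84, 83, 84, 82, 84, 84, 82, 82, 82, 83, 81, 82, 83, 83, 81, 81, 83, 85, 82, 86, 89, 88, 87, 90, 97, 125, 154, 164, 161, 160, 159, 159, 159, 159]
201 [162, 164, 164, 151, 126, 119, 124, 109, 81, 81, 83, 83, 83, 84, 83, 83, 84, 82, 85, 83, 83, 82, 82, 82, 82, 82, 81, 81, 82, 82, 81, 87, 89, 87, 88, 89, 95, 123, 154, 164, 162, 160, 159, 158, 160, 159]
```

```bash
python3 - <<'E'
from h import *
m=r.camera_model('wrist');s=r.read_state();print(s['ee_pos'])
y=.0155;ex=np.array([np.cos(y),np.sin(y)]);ey=np.array([-ex[1],ex[0]])
def q(n,L,z): 
    W=onz('wrist',L,z,m)[:,:2]; print(n,(W@ex*1e3).round(2),(W@ey*1e3).round(2))
q('inner',[(263.5,188),(289.5,188),(276,186.1)],.119)
q('outer',[(258.9,188),(293.7,188),(276,182.9)],.122)
for z in(.1345,.1365):q('bar',[(265.5,190.7),(290.7,190.7)],z)
E
```

```text
[0.54644245 0.26988487 0.21115594]
inner [539.86 559.64 549.37] [280.8  280.83 282.29]
outer [536.55 562.7  549.41] [281.41 281.45 285.32]
bar [542.06 560.03] [282.02 282.05]
bar [542.15 559.96] [282.45 282.48]
```

Call:
play_rows:
  deltas:
    - {"linear":[-0.0009,-0.0013,0.003],"rotation":[0,0,0.002]}
    - {"linear":[0,0,0.006],"rotation":[0,0,0]}
    - {"linear":[0,0,0],"rotation":[0,0,0]}
    - {"linear":[0,0,0],"rotation":[0,0,0]}

```text
time: 15.02
ee_pos: [0.5446, 0.2689, 0.2011]
eef_rot: [-2.202, -2.24, 0.001]
force: [-0.2, -1.2, -1.0]
finger_gap: 0.199
finger_force: 24.8
```

```bash
python3 - <<'E'
from h import *
m=r.camera_model('wrist');a=r.capture('wrist').astype(int).mean(2).astype(int)
s=r.read_state();print(s['ee_pos'],s['force'])
print(list(range(256,302)))
for v in range(184,212,2): print(v,a[v,256:302].tolist())
print(a[180:212,268].tolist(),a[180:212,290].tolist())
E
```

```text
[0.54471068 0.26894394 0.20123719] [ 0.12875906  0.13555771 -1.00901106]
[256, 257, 258, 259, 260, 261, 262, 263, 264, 265, 266, 267, 268, 269, 270, 271, 272, 273, 274, 275, 276, 277, 278, 279, 280, 281, 282, 283, 284, 285, 286, 287, 288, 289, 290, 291, 292, 293, 294, 295, 296, 297, 298, 299, 300, 301]
184 [167, 165, 165, 163, 164, 159, 153, 153, 153, 153, 154, 153, 153, 153, 154, 154, 152, 153, 153, 154, 162, 175, 174, 175, 177, 181, 199, 218, 219, 218, 218, 217, 205, 184, 183, 184, 185, 178, 169, 168, 168, 172, 177, 176, 177, 175]
186 [167, 164, 166, 164, 161, 143, 121, 119, 117, 115, 115, 115, 115, 116, 116, 117, 116, 116, 115, 115, 116, 117, 115, 115, 115, 120, 158, 188, 190, 190, 190, 171, 136, 129, 128, 130, 124, 119, 118, 122, 128, 141, 161, 166, 163, 159]
188 [167, 165, 163, 165, 159, 140, 122, 123, 124, 111, 85, 75, 76, 76, 76, 73, 76, 76, 77, 75, 76, 74, 76, 75, 76, 76, 84, 93, 95, 95, 97, 90, 80, 81, 80, 81, 85, 107, 125, 129, 129, 142, 160, 165, 164, 161]
190 [168, 164, 164, 163, 164, 149, 120, 123, 123, 109, 76, 65, 65, 64, 64, 64, 65, 64, 65, 66, 65, 65, 63, 66, 64, 66,
[... 1720 characters left out ...]
 162, 160, 157, 155]
208 [163, 161, 160, 159, 161, 147, 121, 96, 82, 81, 81, 82, 79, 83, 81, 83, 83, 82, 80, 79, 81, 80, 81, 79, 79, 79, 78, 79, 79, 79, 81, 80, 81, 81, 82, 82, 83, 87, 89, 110, 126, 143, 161, 159, 158, 155]
210 [162, 161, 159, 160, 160, 149, 115, 90, 81, 80, 79, 81, 83, 82, 81, 80, 81, 79, 80, 80, 79, 81, 79, 79, 81, 80, 81, 78, 79, 81, 80, 81, 81, 82, 80, 81, 80, 84, 90, 109, 127, 143, 161, 159, 156, 156]
[167, 165, 165, 163, 153, 119, 115, 119, 76, 62, 65, 80, 82, 84, 83, 83, 84, 83, 84, 81, 84, 81, 82, 84, 84, 82, 81, 81, 79, 83, 83, 81] [226, 225, 225, 226, 183, 138, 128, 132, 80, 65, 66, 76, 81, 84, 86, 87, 89, 87, 87, 87, 88, 86, 84, 86, 83, 82, 80, 82, 82, 83, 80, 79]
```

```bash
python3 - <<'E'
from h import *
m=r.camera_model('wrist');s=r.read_state();print(s['ee_pos'])
y=.0155;ex=np.array([np.cos(y),np.sin(y)]);ey=np.array([-ex[1],ex[0]])
def q(n,L,z): 
    W=onz('wrist',L,z,m)[:,:2]; print(n,(W@ex*1e3).round(2),(W@ey*1e3).round(2))
q('inner',[(265.4,190),(293.0,190),(279,187.65)],.119)
q('outer',[(260.9,190),(297.2,190),(268,184.3)],.122)
for z in(.1265,.1275):q('bar',[(265.0,190.7),(290.4,190.7)],z)
for _ in range(4):
  r.capture('wrist');s=r.read_state();print(s['ee_pos'].round(4),s['eef_rot'].round(3),s['qpos'].round(4).tolist())
E
```

```text
[0.54471068 0.26894394 0.20123719]
inner [539.94 560.1  549.88] [280.39 280.39 282.14]
outer [536.84 563.01 542.  ] [281.02 281.03 285.2 ]
bar [540.01 557.97] [281.48 281.48]
bar [540.06 557.94] [281.69 281.69]
[0.5447 0.269  0.2013] [-2.202e+00 -2.240e+00  1.000e-03] [-0.5882, 0.7107, 0.0955, 1.668, -0.0904, 0.7678, -0.4335]
[0.5447 0.269  0.2013] [-2.202e+00 -2.240e+00  1.000e-03] [-0.5882, 0.7106, 0.0955, 1.668, -0.0904, 0.7679, -0.4335]
[0.5447 0.269  0.2014] [-2.202e+00 -2.240e+00  1.000e-03] [-0.5882, 0.7106, 0.0955, 1.668, -0.0904, 0.7679, -0.4335]
[0.5447 0.2689 0.2014] [-2.202e+00 -2.240e+00  1.000e-03] [-0.5881, 0.7106, 0.0955, 1.668, -0.0904, 0.7679, -0.4335]
```

Call:
play_rows:
  deltas:
    - {"linear":[-0.0004,0.001,0],"rotation":[0,0,0.001]}
    - {"linear":[0,0,0.004],"rotation":[0,0,0]}
    - {"linear":[0,0,0.006],"rotation":[0,0,0]}
    - {"linear":[0,0,0.006],"rotation":[0,0,0]}
    - {"linear":[0,0,0],"rotation":[0,0,0]}

```text
time: 15.9
ee_pos: [0.5451, 0.2683, 0.1845]
eef_rot: [-2.203, -2.238, 0.003]
force: [0.1, 0.4, -1.3]
finger_gap: 0.202
finger_force: 24.8
```

Call:
play_rows:
  deltas:
    - {"linear":[0,0,0.008],"rotation":[0,0,0]}
    - {"linear":[0,0,0.01],"rotation":[0,0,0]}
    - {"linear":[0,0,0.01],"rotation":[0,0,0]}
    - {"linear":[0,0,0],"rotation":[0,0,0]}

```text
time: 16.4
ee_pos: [0.5449, 0.2682, 0.1561]
eef_rot: [-2.203, -2.238, 0.005]
force: [0.3, -0.3, -2.0]
finger_gap: 0.203
finger_force: 24.8
```

Call:
play_rows:
  deltas:
    - {"linear":[0,0,0.008],"rotation":[0,0,0]}
    - {"linear":[0,0,0.007],"rotation":[0,0,0]}
    - {"linear":[0,0,0],"rotation":[0,0,0]}
    - {"linear":[0,0,0],"rotation":[0,0,0]}
    - {"linear":[0,0,0],"rotation":[0,0,0]}

```text
time: 17.02
ee_pos: [0.5456, 0.2685, 0.1424]
eef_rot: [-2.203, -2.239, 0.001]
force: [-1.4, -0.3, -1.1]
finger_gap: 0.204
finger_force: 24.8
```

```bash
python3 - <<'E'
from h import *
for _ in range(3):
  r.capture('side');s=r.read_state();print(s['time'],s['ee_pos'].round(4),s['force'].round(2),s['torque'].round(2),R.from_rotvec(s['eef_rot']).as_matrix()[:,2].round(3),s['finger_force'])
m=r.camera_model('side')
for t,z in (('cover',.017),('mat',.003),('ribbed_bar',.116),('round_bar',.116),('flat_bar',.177)):
  for q in r.masks_of('side',t)[:2]: print(t,round(q['score'],2),np.round(q['pixel']))
E
```

```text
17.075 [0.5455 0.2685 0.1424] [-0.9 -0.6 -1.7] [-0.12  0.19  0.01] [-0.001  0.    -1.   ] 24.770743511617184
17.125 [0.5455 0.2685 0.1424] [-0.59  0.07 -1.11] [-0.12  0.2  -0.03] [-0.001  0.    -1.   ] 24.770792350172997
17.175 [0.5455 0.2685 0.1424] [-1.55 -0.44 -0.94] [-0.11  0.21 -0.02] [-0.001  0.    -1.   ] 24.770949706435204
cover 0.63 [338. 239.]
mat 0.83 [324. 244.]
mat 0.63 [242. 365.]
ribbed_bar 0.7 [355. 312.]
round_bar 0.88 [345. 284.]
flat_bar 0.52 [330. 130.]
flat_bar 0.26 [324. 155.]
```

```bash
python3 -c "
from h import *
print(r.close_job())"
```

```text
the job is handed in; nothing more can be done
None
```

I laid the cover right way up on the blue mat and handed the job in with the flat bar held upright in the slot. By my measurements its foot is about 54 mm below the rim and side force is under 2 N; the round and ribbed bars still show in the rack, and the judge gave no verdict.

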